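# Set the tote divider and sort the kit parts

## Task

Sort the loose parts from the bench: both aluminium rails go flat and lengthwise, side by side, on the floor of the blue tote's bay at the end where the white tent card stands, and the steel bracket goes standing on its foot on the floor of the tote's other bay. The card-end bay is too short at first, so slide the tote's divider away from the card to make room for the rails. The loose round cap goes upright into the empty half of the turquoise basket with the two caps already there; leave the mug and the tape roll where they are.

Things in the scene. Friction and masses are not known exactly. Their poses are not given: they have to be found in the camera images.
- rail_a_center (a point): One of two identical bars of 20 mm square slotted aluminium profile, 180 x 20 x 20 mm, about 0.1 kg, lying on the bench. Point at the bar's centre (10 mm above its underside); x runs along the bar.
- rail_b_center (a point): The other of two identical bars of 20 mm square slotted aluminium profile, 180 x 20 x 20 mm, about 0.1 kg, lying on the bench. Point at the bar's centre (10 mm above its underside); x runs along the bar.
- bracket_center (a point): Steel angle bracket standing on its foot, about 0.12 kg: foot 50 x 40 x 8 mm (x, y, z); along its -x edge an upright plate 8 mm thick, 40 mm wide (y), up to 45 mm above the underside. Point 22.5 mm above the underside, midway in y, 10 mm from the -x edge (foot reaches 40 mm from it in +x). z up. Both plates are 40 mm in y: grip from above across y.
- cap_center (a point): The loose round cap standing upright on the bench: aluminium cylinder 48 mm in diameter, 45 mm high, with a black top disc, about 0.08 kg. Point at its centre (22.5 mm above its underside), z up. Two more caps just like it are fixed in the basket and are not to be handled.
- tote: Blue open parts tote, fixed on the bench: outside 150 x 310 x 50 mm (x by y by z), walls and floor 5 mm thick, so inside 140 x 300 mm. Origin at the centre of its underside (on the bench), y along its length, z up. One divider splits its length into two bays.
- divider_tab (a point): Grip tab of the tote's grey divider: 10 mm thick (tote's y), 40 mm wide (x), 30 mm high, top 80 mm above the bench. Point at its centre, 65 mm above the bench; axes as the tote's. Below it a 6 mm plate crosses the tote. Slides along the tote's y, up to 90 mm either side of the middle, about 1.5 N friction, stays where left. Starts within 20 mm of the middle.
- card: White folded tent card standing on the bench just outside one end of the tote, fixed, 70 mm wide, about 63 mm high; it marks the rail bay. Origin on the bench under its centre, on the tote's long axis 175 mm from the tote's centre, at either the +y or the -y end. (At the other end lies a flat dark steel stop block, 10 mm high.)
- basket: Turquoise open basket, fixed on the bench: outside 170 x 160 x 50 mm (x by y by z), walls and floor 5 mm thick. Origin at the centre of its underside, z up. Two fixed caps stand in its +x half, with centres at x = 48 mm, y = -38 and +38 mm; the -x half is empty.
- mug: White mug, a bystander, 90 mm high, 76 mm in diameter, standing at one side of the work. Origin at the centre of its underside.
- tape: Brown roll of tape, a bystander, lying flat, 100 mm in diameter, 24 mm high, at the other side of the work. Origin at the centre of its underside.

How it is judged (in metres and radians):
At the end, for the whole second after the job is handed in: Rails on the tote floor (centre < 22 mm high), between divider and card end, along the tote within 0.2 rad; bracket upright (0.15 rad) on the tote floor (point < 34 mm) beyond the divider; cap upright (0.15 rad) on the basket floor (point < 34 mm); all at rest (< 0.02 m/s) (x of rail_a_center in the frame of tote between -0.07 and 0.07 m and y of rail_a_center in the frame of tote between -0.15 and 0.15 m and z of each of rail_a_center, rail_b_center in the frame of tote below 0.022 m and angle between the x axis of each of rail_a_center, rail_b_center and the y axis of tote, either way round below 0.2 rad and x of rail_b_center in the frame of tote between -0.07 and 0.07 m and y of rail_b_center in the frame of tote between -0.15 and 0.15 m and x of bracket_center in the frame of tote between -0.07 and 0.07 m and y of bracket_center in the frame of tote between -0.15 and 0.15 m and z of bracket_center in the frame of tote below 0.034 m and angle between each of bracket_center, cap_center's own z axis and vertical below 0.15 rad and x of cap_center in the frame of basket between -0.08 and 0.08 m and y of cap_center in the frame of basket between -0.075 and 0.075 m and z of cap_center in the frame of basket below 0.034 m and ((y of card in the frame of tote above 0 m and y of each of rail_a_center, rail_b_center in the frame of divider_tab above 0 m and y of bracket_center in the frame of divider_tab below 0 m) or (y of card in the frame of tote below 0 m and y of each of rail_a_center, rail_b_center in the frame of divider_tab below 0 m and y of bracket_center in the frame of divider_tab above 0 m)) and linear speed of each of rail_a, rail_b, bracket, cap below 0.02 m/s); the robot touches nothing.
It fails at once if the mug is pushed more than 30 mm from its place (distance of mug from where it was at the start of the episode above 0.03 m).
It fails at once if the tape roll is pushed more than 30 mm from its place (distance of tape from where it was at the start of the episode above 0.03 m).
It also fails if it takes over 120 s, if anything falls off the work surface, if the arm or the gripper's body presses on something with over 40 N, if the wrist force passes 120 N, or if a joint passes its speed limit or range.

## Robot

A 7-joint arm with a two-finger parallel gripper is mounted at the origin on the work surface. World frame = base frame: x ahead of the robot, y to its left, z up, the work surface at z = 0. Lengths are in mm, angles in rad, forces in N, time in s.
With the tool pointing down it reaches from about 400 to 925 mm from the base axis. Payload 5.6 kg.
Tool frame: the origin (TCP) lies at the very end of the fingers, on their centre line; the grasp point (between the pads) lies 19 mm behind it; z points along the fingers, y is the line along which they close (so a half turn about z gives the same grasp; the last joint's range is limited). The gripper opens to 85 mm and grips with 20 to 120 N. Pads are 22 mm wide; open, the fingers measure 114 mm over their backs; the gripper's body (76 mm by 85 mm) begins 54 mm behind the grasp point. The pads swing forward as they close: fully open they stand 13 mm farther back than shut.
Start: joints at [-1.242, 0.468, -0.012, 1.603, 0.006, 1.071, -0.056], TCP at [236.181, 605.58, 231.29] pointing down, gripper open.
Joint ranges: [-2.53, 2.53], [-0.31, 2.02], [-1.57, 1.55], [0.28, 2.44], [-1.29, 4.43], [0.15, 1.84], [-2.92, 2.92]. Speed limits (rad/s): [2.57, 2.57, 3.14, 3.14, 3.14, 3.14, 3.14].

## Interface

Orientations are given as a 3x3 rotation matrix whose columns are the frame's x, y, z axes.
In Python, from plant import state, get_image, hand_in, recognise, cut_out, place_of gives the robot as it stands. The module is installed in compiled form; this text tells all that it offers.
- The arm moves only by the tool carry_out, never from a script. Its argument "targets" is a list of rows, each an object with "slide": the shift along the tool's x, y, z in mm, a list of three; "twist": the turn, a rotation vector about the tool's x, y, z in rad, a list of three; "fingers": the opening, from 0 (shut) to 1 (fully open). A call has 1 to 10 rows; each row shifts and turns the commanded pose from where the row before left it, along the tool's axes as they then stand; what a row does not reach is not made up. A row lasts 1/8 s, in which the tool goes at most 62.5 mm and 10.7 degrees, less where a joint would pass 70% of its speed; a pose out of reach is approached as far as the arm can. A call is refused whole if a number of a shift passes 62.5 or a number of a turn 0.188, either way. A call with a gripper value outside its range is refused whole. The fingers move at their own pace and stop on an object; the grip force is fixed at half the most. Time passes only in rows, so rows that do not move let the fingers close. It gives the time, the measured TCP pose, the force, the opening and the grip force at its end, in the units of the state.
- state(): the state, without advancing time (a new reading comes with each control period).
- get_image(name): name is "scene" or "top" or "wrist"; returns a dict with "color" (480x640x3 uint8, red, green, blue), "fx", "fy", "cx", "cy" (pixels), "T" (4x4, takes a point from camera to world coordinates). Camera axes: x right, y up, looking along -z (the intrinsics and any distortion apply to the point x, -y, -z); pixel columns grow to the right and rows downward; lengths in mm; the calibration is good to about 2 mm. The wrist camera is an equidistant fisheye: a pixel r from the principal point sees the ray r / f radians off the axis. A picture is of the moment at which its call begins. There is no depth.
- hand_in(): hands the job in; it is judged then, once.
Trained networks look in the newest picture that a camera, given by its name, has taken for a name from the list of things; names that differ only in an ending like _2 or _b are one class to them, and where a whole thing is asked for, a point or a joint stands for the part that bears it (a point fixed in the world has none). Each returns a list of dicts, best first, with "conf" (0 to 1); they miss things now and then, are a little off and sometimes report something else, mostly with a low value. They report only what shows in the picture. A call takes as long as a camera call.
- recognise(camera, target): "bbox" ([centre column, centre row, width, height] as shares, 0 to 1, of the picture: columns of its width, rows of its height, round what is visible of it).
- cut_out(camera, target): "region" (480x640 bool, what is visible of it) and "bbox" ([centre column, centre row, width, height] as shares, 0 to 1, of the picture: columns of its width, rows of its height, round what is visible of it).
- place_of(camera, target): "location" ([row, column] as shares, 0 to 1, of the picture: columns of its width, rows of its height: a listed point, or the origin of a listed thing).
The state is a dict: "clock": time; "joint_pos": joint angles; "qvel": joint speeds; "tau": joint torques, N m; "eef_pos": TCP position; "eef_rot": TCP orientation; "wrist_force": force on the tool from outside, world axes, zero at the start; "wrist_torque": the same for the moment, N m; "finger_gap": opening from 0.0 (shut) to 1.0 (fully open); "grip_force": force on a finger pad.
Only numpy, scipy, OpenCV 4.12 (cv2) and the standard library are available. Lean on these libraries where they do the work, as an engineer would, in place of code of your own. Each camera call takes 0.05 s, during which the arm holds its last target. There are 200 camera calls.

## Working session

There is one attempt and no reset: what is moved stays moved. The work goes in short steps, Python scripts to look and compute and a tool call to move; the robot and the scene stay as the last step left them, time stands still between calls to the robot, and variables do not carry over. Pictures are saved under pics/ and viewed, at most 14 in all, crops included, and the job is handed in when it is done.

Besides the shell and the picture viewer there is one more tool, called after ">>>" by a JSON object that holds its "api" and its "payload", one argument or row to a line. carry_out: Moves the arm, as the interface text tells. Its arguments: {"type":"object","properties":{"targets":{"type":"array"}},"required":["targets"]}

```bash
mkdir -p pics; cat > h.py <<'E'
import numpy as np, cv2
from plant import *
def ray(im,u,v):
    d=np.array([(u-im['cx'])/im['fx'],-(v-im['cy'])/im['fy'],-1.])
    T=np.array(im['T']); return T[:3,3],T[:3,:3]@d
def onz(im,u,v,z):
    o,d=ray(im,u,v); return o+d*(z-o[2])/d[2]
def save(im,n): cv2.imwrite('pics/'+n,np.ascontiguousarray(im['color'][:,:,::-1]))
E
python3 - <<'E'
from h import *
np.set_printoptions(precision=3,suppress=True)
s=state();print(s['eef_pos'],s['eef_rot'],s['clock'],s['wrist_force'])
for c in ['scene','top']:
    im=get_image(c); save(im,c+'0.png'); print(c,im['fx'],im['fy'],im['cx'],im['cy']);print(np.array(im['T']))
    for t,z in [('rail_a_center',10),('bracket_center',22.5),('cap_center',22.5),('tote',0),('divider_tab',65),('card',0),('basket',0),('mug',0),('tape',0)]:
        for r in place_of(c,t)[:3]:
            v,u=r['location'][0]*480,r['location'][1]*640
            print(t,round(r['conf'],2),round(u),round(v),onz(im,u,v,z)[:2])
E
```

```text
[235.999 605.022 230.3  ] [[-0.932  0.363 -0.001]
 [ 0.363  0.932 -0.002]
 [-0.    -0.002 -1.   ]] 0.0 [0.389 0.309 0.647]
scene 433.5441245923342 433.5441245923342 320.45127000948366 235.9883773515357
[[  -0.431   -0.691    0.581 1218.723]
 [   0.902   -0.316    0.293  333.049]
 [  -0.019    0.65     0.76   970.765]
 [   0.       0.       0.       1.   ]]
rail_a_center 0.89 311 220 [439.743 -88.701]
bracket_center 0.76 453 267 [445.759 339.316]
cap_center 0.59 375 234 [420.445 106.534]
tote 0.97 374 298 [611.191 177.854]
tote 0.58 261 249 [ 592.257 -177.287]
divider_tab 0.7 372 284 [616.482 169.053]
card 0.66 317 277 [614.889  14.02 ]
card 0.26 310 222 [438.314 -93.907]
basket 0.79 261 247 [ 586.548 -178.953]
mug 0.96 493 339 [598.468 482.659]
tape 0.64 177 212 [ 575.213 -491.117]
top 571.1995392568563 571.1995392568563 322.99616264348293 239.21529107677983
[[   0.078    0.977   -0.2    273.351]
 [  -0.997    0.077   -0.013  -14.186]
 [   0.003    0.2      0.98  1361.47 ]
 [   0.       0.       0.       1.   ]]
rail_a_center 0.96 360 289 [435.356 -93.014]
bracket_center 0.65 175 275 [432.028 345.454]
cap_center 0.78 279 283 [433.405 100.   ]
tote 0.67 251 211 [606.798 186.326]
tote 0.41 532 246 [ 572.829 -502.356]
divider_tab 0.76 250 205 [604.749 179.399]
card 0.69 325 211 [620.725   3.854]
basket 0.6 396 227 [ 595.29  -170.243]
basket 0.58 527 247 [ 570.226 -491.976]
mug 0.74 129 208 [591.734 486.672]
tape 0.89 527 246 [ 572.749 -492.269]
```

View pics/top0.png

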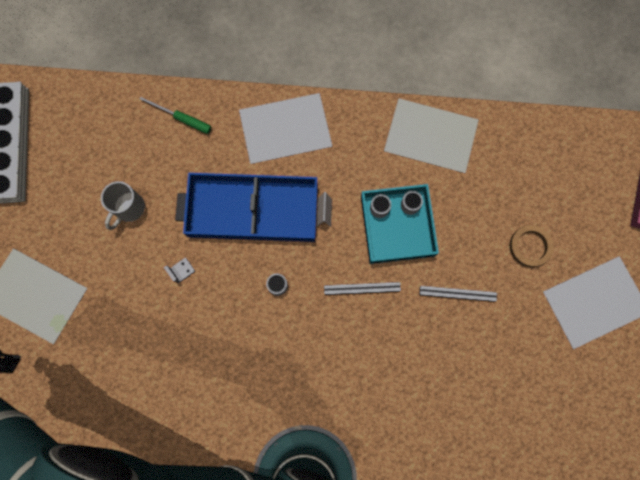

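View pics/scene0.png

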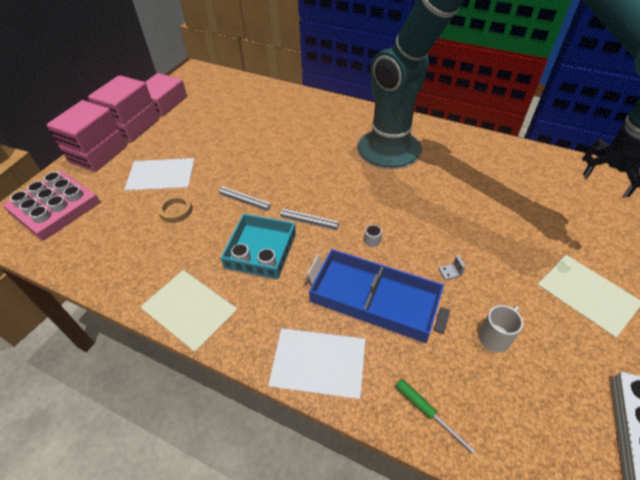

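```bash
python3 - <<'E'
from h import *
np.set_printoptions(precision=1,suppress=True)
for c in ['top','scene']:
    im=get_image(c)
    for t,z in [('rail_a_center',12),('tote',50),('divider_tab',80),('basket',50),('cap_center',22.5),('bracket_center',8)]:
        for r in cut_out(c,t)[:2]:
            m=r['region']; ys,xs=np.nonzero(m)
            P=np.array([onz(im,u,v,z)[:2] for u,v in zip(xs,ys)]).astype(np.float32)
            (cx,cy),wh,a=cv2.minAreaRect(P)
            print(c,t,round(r['conf'],2),len(xs),'c',round(cx,1),round(cy,1),'wh',np.array(wh),'ang',round(a,1))
im=get_image('top')
I=np.ascontiguousarray(im['color'][:,:,::-1])
a=cv2.resize(I[240:300,145:205],(400,400),interpolation=cv2.INTER_CUBIC)
sc=get_image('scene')
b=cv2.resize(np.ascontiguousarray(sc['color'][:,:,::-1])[240:300,425:485],(400,400),interpolation=cv2.INTER_CUBIC)
cv2.imwrite('pics/br.png',np.hstack([a,b]))
E
```

```text
top rail_a_center 0.97 635 c 437.4 -96.2 wh [ 21.8 178.3] ang 6.9
top rail_a_center 0.61 413 c 623.5 8.4 wh [81.4 35. ] ang 1.6
top tote 0.66 8536 c 605.4 181.8 wh [163.3 313.1] ang 1.5
top divider_tab 0.77 331 c 602.0 171.0 wh [131.7  18.5] ang 5.8
top divider_tab 0.22 401 c 438.8 322.5 wh [47.2 52.3] ang 40.1
top basket 0.87 5085 c 594.3 -170.5 wh [180.  166.4] ang 10.9
top cap_center 0.73 389 c 428.4 104.8 wh [52.1 49.3] ang 68.1
top bracket_center 0.82 365 c 447.0 339.7 wh [46.5 52.7] ang 39.7
scene rail_a_center 0.66 494 c 436.5 -97.7 wh [ 38.4 180.2] ang 7.0
scene rail_a_center 0.28 402 c 441.5 342.5 wh [56.1 84.6] ang 59.4
scene tote 0.91 7222 c 623.2 180.3 wh [178.4 310.2] ang 2.6
scene divider_tab 0.54 280 c 635.9 178.4 wh [125.5  19. ] ang 4.5
scene divider_tab 0.21 7510 c 642.2 185.8 wh [176.9 304.7] ang 2.1
scene basket 0.95 3460 c 608.6 -165.1 wh [205.6 174.9] ang 11.6
scene basket 0.15 1480 c 586.1 484.5 wh [ 76.5 145. ] ang 73.6
scene cap_center 0.75 319 c 425.8 101.8 wh [82.3 47.7] ang 15.7
scene cap_center 0.72 495 c 577.3 -492.6 wh [112.9  97.3] ang 36.6
scene bracket_center 0.83 391 c 435.0 342.4 wh [52.7 92.1] ang 63.2
```

View pics/br.png

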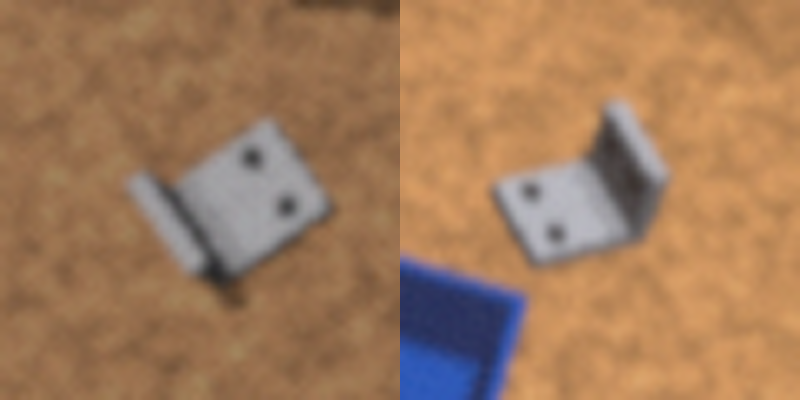

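```bash
cat > fit.py <<'E'
from h import *
from scipy.optimize import minimize
np.set_printoptions(precision=3,suppress=True)
def proj(im,P):
    T=np.linalg.inv(np.array(im['T'])); q=P@T[:3,:3].T+T[:3,3]
    return np.c_[im['cx']-im['fx']*q[:,0]/q[:,2], im['cy']+im['fy']*q[:,1]/q[:,2]]
def box(x0,x1,y0,y1,z0,z1): return np.array([[x,y,z] for x in(x0,x1) for y in(y0,y1) for z in(z0,z1)],float)
a=np.linspace(0,6.28,40)
SH={'rail':[box(-90,90,-10,10,0,20)],'tote':[box(-75,75,-155,155,0,50)],'basket':[box(-85,85,-80,80,0,50)],
'cap':[np.r_[np.c_[24*np.cos(a),24*np.sin(a),0*a],np.c_[24*np.cos(a),24*np.sin(a),0*a+45]]],
'bracket':[box(-10,40,-20,20,0,8),box(-10,-2,-20,20,0,45)]}
def fit(shape,views,p0):
    K=4
    ms=[(im,cv2.resize(m.astype(np.uint8),None,fx=K,fy=K,interpolation=cv2.INTER_NEAREST)) for im,m in views]
    def cost(p):
        c,s=np.cos(p[2]/100),np.sin(p[2]/100); R=np.array([[c,-s,0],[s,c,0],[0,0,1]]); o=0
        for im,m in ms:
            g=np.zeros_like(m)
            for B in SH[shape]:
                h=cv2.convexHull(((proj(im,B@R.T+[p[0],p[1],0])+.5)*K*16).astype(np.int32))
                cv2.fillConvexPoly(g,h,1,shift=4)
            o-=(g&m).sum()/(g|m).sum()
        return o/len(ms)
    r=minimize(cost,p0,method='Nelder-Mead',options=dict(initial_simplex=np.array([p0]+[np.array(p0)+d for d in ([8,0,0],[0,8,0],[0,0,12])])))
    return r.x*[1,1,.01],-r.fun
E
python3 - <<'E'
from fit import *
T,S=get_image('top'),get_image('scene')
def best(c,n,g):
    out=[]
    for r in cut_out(c,n):
        b=r['bbox']
        if np.hypot(b[0]*640-g[0],b[1]*480-g[1])<25: return r['region']
for n,s,gt,gs,p0 in [('rail_a_center','rail',(362,288),(309,218),(437,-96,170)),('rail_b_center','rail',(458,293),(244,198),(430,-320,155)),
 ('tote','tote',(251,207),(376,294),(607,182,5)),('basket','basket',(400,224),(260,246),(590,-170,15)),
 ('cap_center','cap',(277,284),(373,234),(428,102,0)),('bracket_center','bracket',(180,270),(453,267),(445,340,-70))]:
    mt,ms=best('top',n,gt),best('scene',n,gs)
    if n=='rail_b_center':
        for nm,im,(u0,u1,v0,v1) in [('t',T,(410,508,275,310)),('s',S,(210,276,180,212))]:
            w=np.zeros((480,640),bool); hsv=cv2.cvtColor(im['color'],cv2.COLOR_RGB2HSV)
            w[v0:v1,u0:u1]=hsv[v0:v1,u0:u1,1]<80
            w=cv2.morphologyEx(w.astype(np.uint8),cv2.MORPH_OPEN,np.ones((2,2)))>0
            if nm=='t' and mt is None: mt=w
            if nm=='s' and ms is None: ms=w
    for lab,v in [('top',[(T,mt)]),('scn',[(S,ms)]),('both',[(T,mt),(S,ms)])]:
        v=[x for x in v if x[1] is not None]
        if v: print(n,lab,*fit(s,v,p0))
E
```

```text
rail_a_center top [437.545 -95.752   1.695] 0.8768293714575754
rail_a_center scn [435.505 -99.404   1.686] 0.9271108179419525
rail_a_center both [436.984 -96.607   1.696] 0.8678171263016157
rail_b_center top [ 442.946 -322.455    1.561] 0.9116902213871416
rail_b_center scn [ 440.792 -327.523    1.561] 0.9076335877862596
rail_b_center both [ 442.633 -324.645    1.558] 0.8897403982345662
tote top [610.724 183.293   0.042] 0.9869562702452568
tote scn [608.756 180.095   0.043] 0.976008867359087
tote both [610.229 181.755   0.041] 0.9744139721252357
basket top [ 597.886 -170.893    0.2  ] 0.9727126996378317
basket scn [ 595.42  -176.719    0.193] 0.9800263736263737
basket both [ 596.982 -172.848    0.199] 0.9536169637403229
cap_center top [428.468 104.447   0.059] 0.9423598914258343
cap_center scn [426.738 101.236   0.239] 0.9241825368307581
cap_center both [428.454 103.334   0.073] 0.9023268914626981
bracket_center top [437.821 349.542  -0.849] 0.9032304795016659
bracket_center scn [435.646 345.592  -0.875] 0.8968689477081988
bracket_center both [435.927 347.317  -0.826] 0.867100537304785
```

```bash
cat > mv.py <<'E'
import sys,numpy as np
from plant import state
from scipy.spatial.transform import Rotation as Ro
x,y,z,yaw=map(float,sys.argv[1:5]); s=state()
p=np.array(s['eef_pos']);R=np.array(s['eef_rot'])
c=np.arctan2(R[1,1],R[0,1]); d=(yaw-c+np.pi/2)%np.pi-np.pi/2
if len(sys.argv)>5: d+=np.pi*float(sys.argv[5])
D=np.array([x,y,z])-p
R2=np.array([[np.sin(c+d),np.cos(c+d),0],[-np.cos(c+d),np.sin(c+d),0],[0,0,-1]])
print('pos',p.round(1),'yaw',round(c,3),'tilt',R[:2,2].round(4),'q',np.round(s['joint_pos'],2),'t',s['clock'],'F',np.round(s['wrist_force'],1),'gap',round(s['finger_gap'],3))
print('twist z',round(-d,3),'then slide',(R2.T@D).round(1),'n',np.abs(R2.T@D).max()/62.5)
E
python3 mv.py 610 177 180 1.612
```

```text
pos [236.2 605.6 231.3] yaw 1.199 tilt [-0. -0.] q [-1.24  0.47 -0.01  1.6   0.01  1.07 -0.06] t 2.5 F [-0.2 -0.4  0.2] gap 1.004
twist z -0.413 then slide [ 355.9 -443.6   51.3] n 7.097718655672269
```

```bash
sed -i 's/\[\[np.sin(c+d),np.cos(c+d),0\],\[-np.cos(c+d),/[[-np.sin(c+d),np.cos(c+d),0],[np.cos(c+d),/' mv.py; python3 mv.py 610 177 180 1.612
```

```text
pos [236.2 605.6 231.3] yaw 1.199 tilt [-0. -0.] q [-1.24  0.47 -0.01  1.6   0.01  1.07 -0.06] t 2.5 F [-0.2 -0.4  0.2] gap 1.004
twist z -0.413 then slide [-355.9 -443.6   51.3] n 7.097718655672269
```

>>> {"api": "carry_out", "payload": {
  "targets": [
    {"slide": [0,0,0],"twist": [0,0,-0.138],"fingers": 1},
    {"slide": [0,0,0],"twist": [0,0,-0.138],"fingers": 1},
    {"slide": [0,0,0],"twist": [0,0,-0.137],"fingers": 1}
  ]
}}

```text
clock: 2.88
eef_pos: [236.2, 605.6, 231.3]
eef_rot: [[-0.999, -0.046, 0.0], [-0.046, 0.999, 0.0], [-0.0, 0.0, -1.0]]
wrist_force: [0.4, -0.8, -0.8]
finger_gap: 1.0
grip_force: 0.0
```

>>> {"api": "carry_out", "payload": {
  "targets": [
    {"slide": [-35.6,-44.4,5.1],"twist": [0,0,0],"fingers": 1},
    {"slide": [-35.6,-44.4,5.1],"twist": [0,0,0],"fingers": 1},
    {"slide": [-35.6,-44.4,5.1],"twist": [0,0,0],"fingers": 1},
    {"slide": [-35.6,-44.4,5.1],"twist": [0,0,0],"fingers": 1},
    {"slide": [-35.6,-44.4,5.1],"twist": [0,0,0],"fingers": 1},
    {"slide": [-35.6,-44.4,5.1],"twist": [0,0,0],"fingers": 1},
    {"slide": [-35.6,-44.4,5.1],"twist": [0,0,0],"fingers": 1},
    {"slide": [-35.6,-44.4,5.1],"twist": [0,0,0],"fingers": 1},
    {"slide": [-35.6,-44.4,5.1],"twist": [0,0,0],"fingers": 1},
    {"slide": [-35.6,-44.4,5.1],"twist": [0,0,0],"fingers": 1}
  ]
}}

```text
clock: 4.12
eef_pos: [611.3, 175.2, 180.4]
eef_rot: [[-0.999, -0.041, 0.0], [-0.041, 0.999, 0.0], [-0.001, 0.0, -1.0]]
wrist_force: [0.7, 0.4, -0.4]
finger_gap: 0.996
grip_force: 0.0
```

```bash
python3 - <<'E'
from h import *
w=get_image('wrist'); save(w,'w1.png'); print(w['fx'],w['cx'],w['cy']); np.set_printoptions(precision=3,suppress=True); print(np.array(w['T']))
def onzw(u,v,z):
    a=np.array([(u-w['cx']),(v-w['cy'])]); r=np.hypot(*a); th=r/w['fx']
    d=np.array([np.sin(th)*a[0]/r,-np.sin(th)*a[1]/r,-np.cos(th)]); T=np.array(w['T']); d=T[:3,:3]@d; o=T[:3,3]
    return o+d*(z-o[2])/d[2]
for t,z in [('divider_tab',65),('tote',0)]:
    for r in place_of('wrist',t)[:2]:
        v,u=r['location'][0]*480,r['location'][1]*640; print(t,r['conf'],u,v,onzw(u,v,z))
E
python3 mv.py 610 177 54 1.612
```

```text
371.64829954431775 314.49501931227496 248.42475976496766
[[ -0.04   -0.953  -0.3   534.975]
 [  0.999  -0.038  -0.012 171.7  ]
 [ -0.     -0.3     0.954 323.782]
 [  0.      0.      0.      1.   ]]
divider_tab 0.66 308.8 244.17600000000002 [613.196 170.672  65.   ]
tote 0.95 320.704 223.20000000000002 [612.799 180.359   0.   ]
pos [612.  172.1 179.8] yaw 1.605 tilt [ 0.0003 -0.002 ] q [-0.38  0.49  0.07  1.69 -0.04  0.96  1.31] t 4.275 F [-0.1  0.1 -0. ] gap 1.0
twist z -0.007 then slide [  1.8   4.9 125.8] n 2.0122320704458194
```

View pics/w1.png

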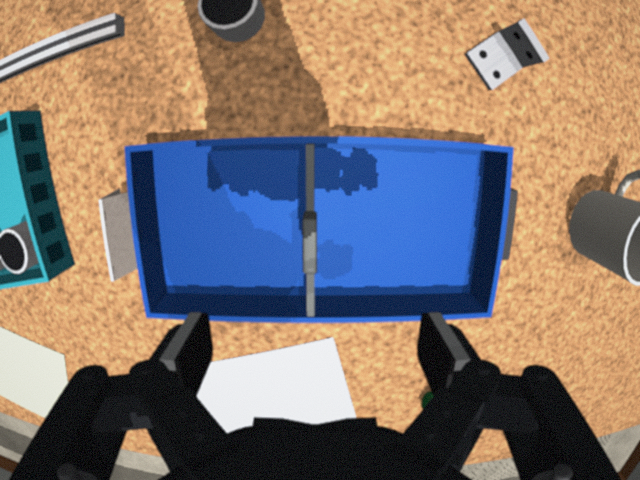

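>>> {"api": "carry_out", "payload": {
  "targets": [
    {"slide": [0,0,42],"twist": [0,0,0],"fingers": 1},
    {"slide": [0,0,42],"twist": [0,0,0],"fingers": 1},
    {"slide": [0,0,42],"twist": [0,0,-0.007],"fingers": 1},
    {"slide": [0,0,0],"twist": [0,0,0],"fingers": 0.5},
    {"slide": [0,0,0],"twist": [0,0,0],"fingers": 0},
    {"slide": [0,0,0],"twist": [0,0,0],"fingers": 0},
    {"slide": [0,0,0],"twist": [0,0,0],"fingers": 0},
    {"slide": [0,0,0],"twist": [0,0,0],"fingers": 0},
    {"slide": [0,0,0],"twist": [0,0,0],"fingers": 0}
  ]
}}

```text
clock: 5.4
eef_pos: [611.2, 176.5, 56.2]
eef_rot: [[-0.999, -0.047, 0.002], [-0.047, 0.999, 0.001], [-0.002, 0.001, -1.0]]
wrist_force: [-1.2, -1.3, 6.4]
finger_gap: 0.103
grip_force: 58.8
```

```bash
python3 mv.py 608.5 242 54 1.612
```

```text
pos [611.2 176.5  56.2] yaw 1.618 tilt [0.0024 0.0007] q [-0.37  0.65  0.05  1.75 -0.05  0.73  1.32] t 5.4 F [-1.2 -1.3  6.4] gap 0.103
twist z 0.006 then slide [ 0.  65.5  2.2] n 1.0483874719236084
```

>>> {"api": "carry_out", "payload": {
  "targets": [
    {"slide": [0,16.5,0],"twist": [0,0,0],"fingers": 0},
    {"slide": [0,16.5,0],"twist": [0,0,0],"fingers": 0},
    {"slide": [0,16.5,0],"twist": [0,0,0],"fingers": 0},
    {"slide": [0,16.5,0],"twist": [0,0,0],"fingers": 0},
    {"slide": [0,0,0],"twist": [0,0,0],"fingers": 0},
    {"slide": [0,0,0],"twist": [0,0,0],"fingers": 0}
  ]
}}

```text
clock: 6.15
eef_pos: [608.4, 243.4, 56.2]
eef_rot: [[-0.999, -0.048, 0.003], [-0.048, 0.999, 0.002], [-0.003, 0.002, -1.0]]
wrist_force: [0.7, 2.6, 6.1]
finger_gap: 0.102
grip_force: 59.6
```

>>> {"api": "carry_out", "payload": {
  "targets": [
    {"slide": [0,0,0],"twist": [0,0,0],"fingers": 0.5},
    {"slide": [0,0,0],"twist": [0,0,0],"fingers": 0.5},
    {"slide": [0,0,-10],"twist": [0,0,0],"fingers": 0.6},
    {"slide": [0,0,-50],"twist": [0,0,0],"fingers": 0.6},
    {"slide": [0,0,-50],"twist": [0,0,0],"fingers": 1},
    {"slide": [0,0,-15],"twist": [0,0,0],"fingers": 1},
    {"slide": [0,0,0],"twist": [0,0,0],"fingers": 1}
  ]
}}

```text
clock: 7.02
eef_pos: [607.4, 242.6, 180.5]
eef_rot: [[-0.999, -0.048, 0.002], [-0.048, 0.999, 0.001], [-0.002, 0.001, -1.0]]
wrist_force: [-0.3, -0.1, -0.4]
finger_gap: 1.002
grip_force: 0.0
```

```bash
sed -n '/def onzw/,/return/p' /dev/null; cat >> h.py <<'E'
def onzw(w,u,v,z):
    a=np.array([(u-w['cx']),(v-w['cy'])]); r=np.hypot(*a); th=r/w['fx']
    d=np.array([np.sin(th)*a[0]/r,-np.sin(th)*a[1]/r,-np.cos(th)]); T=np.array(w['T']); d=T[:3,:3]@d; o=T[:3,3]
    return o+d*(z-o[2])/d[2]
def wp(names):
    w=get_image('wrist'); s=state(); print('tcp',np.round(s['eef_pos'],1))
    for t,z in names:
        for r in place_of('wrist',t)[:2]:
            v,u=r['location'][0]*480,r['location'][1]*640; print(t,round(r['conf'],2),round(u),round(v),onzw(w,u,v,z).round(1))
E
python3 -c "
from h import *
wp([('divider_tab',65),('tote',0)])"
python3 mv.py 436.5 347.5 170 0.72;python3 mv.py 436.5 347.5 170 0.72 1;python3 mv.py 436.5 347.5 170 0.72 -1
```

```text
tcp [606.5 242.3 178.8]
divider_tab 0.62 316 244 [609.1 243.   65. ]
divider_tab 0.52 547 222 [581.  432.8  65. ]
tote 0.9 243 222 [611.1 177.5   0. ]
pos [605.8 242.  177.4] yaw 1.619 tilt [-0.0031 -0.0014] q [-0.48  0.53  0.06  1.64 -0.04  0.98  1.22] t 7.175 F [-0.  -0.1 -0.2] gap 0.998
twist z 0.899 then slide [191.  -57.7   7.4] n 3.0552165740213546
pos [605.8 242.  177.4] yaw 1.619 tilt [-0.0031 -0.0014] q [-0.48  0.53  0.06  1.64 -0.04  0.98  1.22] t 7.175 F [-0.  -0.1 -0.2] gap 0.998
twist z -2.243 then slide [-191.    57.7    7.4] n 3.055216574021354
pos [605.8 242.  177.4] yaw 1.619 tilt [-0.0031 -0.0014] q [-0.48  0.53  0.06  1.64 -0.04  0.98  1.22] t 7.175 F [-0.  -0.1 -0.2] gap 0.998
twist z 4.041 then slide [-191.    57.7    7.4] n 3.0552165740213555
```

>>> {"api": "carry_out", "payload": {
  "targets": [
    {"slide": [0,0,0],"twist": [0,0,0.18],"fingers": 1},
    {"slide": [0,0,0],"twist": [0,0,0.18],"fingers": 1},
    {"slide": [0,0,0],"twist": [0,0,0.18],"fingers": 1},
    {"slide": [0,0,0],"twist": [0,0,0.18],"fingers": 1},
    {"slide": [0,0,0],"twist": [0,0,0.18],"fingers": 1},
    {"slide": [48,-14.5,2],"twist": [0,0,0],"fingers": 1},
    {"slide": [48,-14.5,2],"twist": [0,0,0],"fingers": 1},
    {"slide": [48,-14.5,2],"twist": [0,0,0],"fingers": 1},
    {"slide": [47,-14.5,2],"twist": [0,0,0],"fingers": 1},
    {"slide": [0,0,0],"twist": [0,0,0],"fingers": 1}
  ]
}}

```text
clock: 8.43
eef_pos: [432.7, 350.4, 169.4]
eef_rot: [[-0.664, 0.748, -0.004], [0.748, 0.664, -0.002], [0.002, -0.004, -1.0]]
wrist_force: [-0.3, -0.2, 0.3]
finger_gap: 1.0
grip_force: 0.0
```

```bash
python3 -c "
from h import *
w=get_image('wrist');save(w,'w2.png')
wp([('bracket_center',22.5)])"
python3 mv.py 436.5 347.5 6 0.72
```

```text
tcp [437.  347.7 170.2]
bracket_center 0.91 316 237 [439.5 344.8  22.5]
pos [438.  347.1 170.4] yaw 0.718 tilt [-0.0004 -0.0017] q [-0.92  0.39  0.24  1.9  -0.11  0.87  0.09] t 8.575 F [-0.3 -0.3 -0.1] gap 1.001
twist z -0.002 then slide [  1.3  -0.8 164.4] n 2.630713209660196
```

View pics/w2.png

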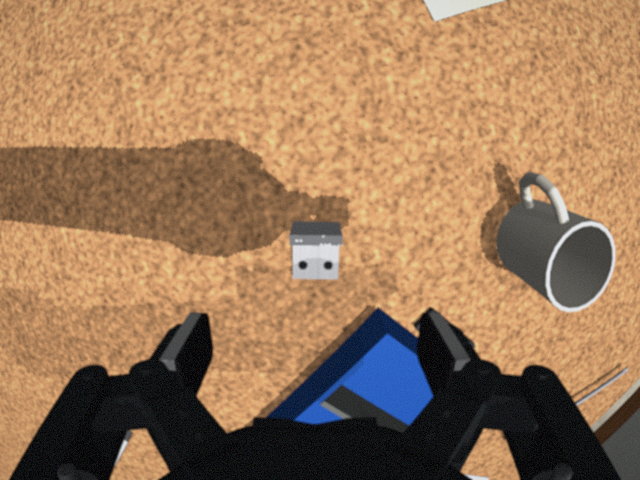

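>>> {"api": "carry_out", "payload": {
  "targets": [
    {"slide": [0,0,54],"twist": [0,0,0],"fingers": 1},
    {"slide": [0,0,54],"twist": [0,0,0],"fingers": 1},
    {"slide": [0,0,35],"twist": [0,0,0],"fingers": 1},
    {"slide": [0,0,19],"twist": [0,0,0],"fingers": 1},
    {"slide": [0,0,0],"twist": [0,0,0],"fingers": 1},
    {"slide": [0,0,0],"twist": [0,0,0],"fingers": 0},
    {"slide": [0,0,0],"twist": [0,0,0],"fingers": 0},
    {"slide": [0,0,0],"twist": [0,0,0],"fingers": 0},
    {"slide": [0,0,0],"twist": [0,0,0],"fingers": 0}
  ]
}}

```text
clock: 9.7
eef_pos: [438.1, 348.7, 10.8]
eef_rot: [[-0.659, 0.752, 0.001], [0.752, 0.659, 0.002], [0.0, 0.002, -1.0]]
wrist_force: [-1.2, -1.3, 5.1]
finger_gap: 0.457
grip_force: 59.8
```

```bash
python3 mv.py 604 287 130 0.042
```

```text
pos [438.1 348.7  10.8] yaw 0.719 tilt [0.0013 0.0016] q [-0.87  0.64  0.17  1.96 -0.2   0.56  0.16] t 9.7 F [-1.2 -1.3  5.1] gap 0.457
twist z 0.677 then slide [ -68.6  163.2 -119.2] n 2.611088475325421
```

>>> {"api": "carry_out", "payload": {
  "targets": [
    {"slide": [0,0,-30],"twist": [0,0,0],"fingers": 0},
    {"slide": [0,0,-50],"twist": [0,0,0],"fingers": 0},
    {"slide": [0,0,-40],"twist": [0,0,0],"fingers": 0},
    {"slide": [0,0,0],"twist": [0,0,0.17],"fingers": 0},
    {"slide": [0,0,0],"twist": [0,0,0.17],"fingers": 0},
    {"slide": [0,0,0],"twist": [0,0,0.17],"fingers": 0},
    {"slide": [0,0,0],"twist": [0,0,0.167],"fingers": 0},
    {"slide": [0,0,0],"twist": [0,0,0],"fingers": 0}
  ]
}}

```text
clock: 10.7
eef_pos: [437.3, 348.2, 129.6]
eef_rot: [[-0.044, 0.999, 0.0], [0.999, 0.044, 0.0], [0.0, 0.0, -1.0]]
wrist_force: [-0.1, 0.7, -1.7]
finger_gap: 0.458
grip_force: 60.7
```

```bash
python3 mv.py 606 302 130 0.042
```

```text
pos [437.3 348.2 129.6] yaw 0.044 tilt [0.0004 0.0002] q [-1.04  0.46  0.39  1.93 -0.24  0.8  -0.47] t 10.7 F [-0.1  0.7 -1.7] gap 0.458
twist z 0.002 then slide [-53.3 166.6  -0.4] n 2.6663583527512844
```

>>> {"api": "carry_out", "payload": {
  "targets": [
    {"slide": [-13.3,41.6,0],"twist": [0,0,0],"fingers": 0},
    {"slide": [-13.3,41.6,0],"twist": [0,0,0],"fingers": 0},
    {"slide": [-13.3,41.6,0],"twist": [0,0,0],"fingers": 0},
    {"slide": [-13.3,41.6,0],"twist": [0,0,0],"fingers": 0},
    {"slide": [0,0,0],"twist": [0,0,0],"fingers": 0},
    {"slide": [0,0,0],"twist": [0,0,0],"fingers": 0}
  ]
}}

```text
clock: 11.45
eef_pos: [605.2, 302.0, 128.9]
eef_rot: [[-0.044, 0.999, -0.001], [0.999, 0.044, 0.0], [0.0, -0.001, -1.0]]
wrist_force: [-0.2, -0.3, -1.2]
finger_gap: 0.457
grip_force: 61.0
```

```bash
python3 mv.py 606 302 17 0.042
python3 -c "
from h import *
w=get_image('wrist');save(w,'w3.png')
wp([('bracket_center',142),('divider_tab',65),('tote',0)])"
```

```text
pos [605.2 302.  128.9] yaw 0.044 tilt [-0.0014  0.0002] q [-0.78  0.64  0.39  1.63 -0.29  0.93 -0.24] t 11.45 F [-0.2 -0.3 -1.2] gap 0.457
twist z 0.002 then slide [ -0.    0.8 111.9] n 1.7909125925387444
tcp [604.7 302.9 129.2]
bracket_center 0.78 314 336 [604.8 300.3 142. ]
```

View pics/w3.png

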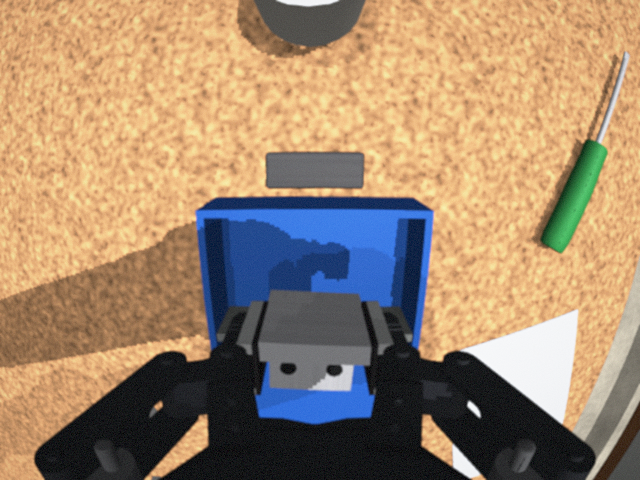

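>>> {"api": "carry_out", "payload": {
  "targets": [
    {"slide": [0,0,40],"twist": [0,0,0],"fingers": 0},
    {"slide": [0,0,40],"twist": [0,0,0],"fingers": 0},
    {"slide": [0,0,22],"twist": [0,0,0],"fingers": 0},
    {"slide": [0,0,10],"twist": [0,0,0],"fingers": 0},
    {"slide": [0,0,1],"twist": [0,0,0],"fingers": 0},
    {"slide": [0,0,0],"twist": [0,0,0],"fingers": 0}
  ]
}}

```text
clock: 12.45
eef_pos: [606.9, 302.2, 17.5]
eef_rot: [[-0.042, 0.999, 0.002], [0.999, 0.042, 0.001], [0.001, 0.002, -1.0]]
wrist_force: [-0.6, -0.0, -0.7]
finger_gap: 0.455
grip_force: 61.2
```

>>> {"api": "carry_out", "payload": {
  "targets": [
    {"slide": [0,0,1.5],"twist": [0,0,0],"fingers": 0},
    {"slide": [0,0,0],"twist": [0,0,0],"fingers": 0.7},
    {"slide": [0,0,0],"twist": [0,0,0],"fingers": 0.7},
    {"slide": [0,0,0],"twist": [0,0,0],"fingers": 0.7},
    {"slide": [0,0,-15],"twist": [0,0,0],"fingers": 0.7},
    {"slide": [0,0,-45],"twist": [0,0,0],"fingers": 0.7},
    {"slide": [0,0,-60],"twist": [0,0,0],"fingers": 0.7},
    {"slide": [0,0,-40],"twist": [0,0,0],"fingers": 1},
    {"slide": [0,0,0],"twist": [0,0,0],"fingers": 1}
  ]
}}

```text
clock: 13.58
eef_pos: [608.5, 302.8, 180.4]
eef_rot: [[-0.042, 0.999, 0.008], [0.999, 0.042, 0.005], [0.004, 0.008, -1.0]]
wrist_force: [-0.1, -0.4, -0.3]
finger_gap: 1.002
grip_force: 0.0
```

```bash
python3 mv.py 428 103 170 0.3
python3 -c "
from h import *
wp([('bracket_center',27.5),('divider_tab',65),('tote',0)])"
```

```text
pos [608.5 302.8 180.4] yaw 0.042 tilt [0.0077 0.0047] q [-0.8   0.58  0.42  1.6  -0.27  1.01 -0.26] t 13.575 F [-0.1 -0.4 -0.3] gap 1.002
twist z -0.258 then slide [-137.5 -231.5   10.4] n 3.7038075200017717
tcp [607.  302.3 177.7]
bracket_center 0.62 313 233 [608.5 300.1  27.5]
divider_tab 0.59 307 318 [606.2 240.5  65. ]
tote 0.87 310 341 [610.1 180.2   0. ]
```

>>> {"api": "carry_out", "payload": {
  "targets": [
    {"slide": [0,0,0],"twist": [0,0,0.177],"fingers": 1},
    {"slide": [0,0,0],"twist": [0,0,0.177],"fingers": 1},
    {"slide": [0,0,0],"twist": [0,0,0.177],"fingers": 1},
    {"slide": [0,0,0],"twist": [0,0,0.177],"fingers": 1},
    {"slide": [0,0,0],"twist": [0,0,0.177],"fingers": 1},
    {"slide": [0,0,0],"twist": [0,0,0.177],"fingers": 1},
    {"slide": [0,0,0],"twist": [0,0,0.177],"fingers": 1},
    {"slide": [0,0,0],"twist": [0,0,0.173],"fingers": 1},
    {"slide": [0,0,0],"twist": [0,0,0],"fingers": 1}
  ]
}}

```text
clock: 14.9
eef_pos: [605.3, 301.6, 173.2]
eef_rot: [[0.98, 0.201, -0.002], [0.201, -0.98, -0.002], [-0.002, 0.002, -1.0]]
wrist_force: [0.4, 0.2, -0.0]
finger_gap: 1.0
grip_force: 0.0
```

```bash
python3 mv.py 428 103 170 1.77
```

```text
pos [605.3 301.6 173.2] yaw -1.368 tilt [-0.0018 -0.0023] q [-1.01  0.67  0.75  1.62 -0.5   1.06 -1.49] t 14.9 F [ 0.4  0.2 -0. ] gap 1.0
twist z 0.003 then slide [-213.1  159.6    3.2] n 3.4090952764150178
```

>>> {"api": "carry_out", "payload": {
  "targets": [
    {"slide": [-42.6,31.9,0],"twist": [0,0,0],"fingers": 1},
    {"slide": [-42.6,31.9,0],"twist": [0,0,0],"fingers": 1},
    {"slide": [-42.6,31.9,0],"twist": [0,0,0],"fingers": 1},
    {"slide": [-42.6,31.9,0],"twist": [0,0,0],"fingers": 1},
    {"slide": [-42.7,32,0],"twist": [0,0,0],"fingers": 1},
    {"slide": [0,0,0],"twist": [0,0,0],"fingers": 1},
    {"slide": [0,0,0],"twist": [0,0,0],"fingers": 1}
  ]
}}

```text
clock: 15.78
eef_pos: [429.6, 103.6, 175.0]
eef_rot: [[0.979, 0.202, 0.001], [0.202, -0.979, 0.001], [0.001, -0.0, -1.0]]
wrist_force: [-1.0, -0.3, 1.0]
finger_gap: 1.003
grip_force: 0.0
```

```bash
python3 -c "
from h import *
wp([('cap_center',22.5),('basket',0),('rail_a_center',10)])";python3 mv.py 428 103 12 1.77
```

```text
tcp [429.9 103.8 175. ]
cap_center 0.97 317 233 [427.6 100.8  22.5]
cap_center 0.42 269 6 [604.1 175.5  22.5]
basket 0.97 607 127 [ 601.1 -177.7    0. ]
rail_a_center 0.74 517 260 [438.  -97.1  10. ]
pos [429.7 103.5 174.7] yaw -1.368 tilt [ 0.0005 -0.0011] q [-1.11  0.25  0.92  2.19 -0.28  0.82 -1.38] t 15.975 F [-0.8 -0.2 -0.1] gap 0.994
twist z 0.003 then slide [ -1.8   0.2 162.7] n 2.603582222673014
```

>>> {"api": "carry_out", "payload": {
  "targets": [
    {"slide": [-2,1,50],"twist": [0,0,0],"fingers": 1},
    {"slide": [0,0,50],"twist": [0,0,0],"fingers": 1},
    {"slide": [0,0,40],"twist": [0,0,0],"fingers": 1},
    {"slide": [0,0,22],"twist": [0,0,0],"fingers": 1},
    {"slide": [0,0,0],"twist": [0,0,0],"fingers": 1},
    {"slide": [0,0,0],"twist": [0,0,0],"fingers": 0},
    {"slide": [0,0,0],"twist": [0,0,0],"fingers": 0},
    {"slide": [0,0,0],"twist": [0,0,0],"fingers": 0},
    {"slide": [0,0,0],"twist": [0,0,0],"fingers": 0}
  ]
}}

```text
clock: 17.1
eef_pos: [428.1, 102.1, 14.1]
eef_rot: [[0.98, 0.2, 0.002], [0.2, -0.98, 0.002], [0.002, -0.001, -1.0]]
wrist_force: [-0.6, -2.1, 7.4]
finger_gap: 0.542
grip_force: 60.6
```

```bash
python3 mv.py 562.7 -179.5 130 1.77
```

```text
pos [428.1 102.1  14.1] yaw -1.369 tilt [0.0021 0.0015] q [-0.8   0.57  0.59  2.26 -0.71  0.49 -1.01] t 17.1 F [-0.6 -2.1  7.4] gap 0.542
twist z 0.002 then slide [  76.2  302.7 -115.9] n 4.843203183494997
```

>>> {"api": "carry_out", "payload": {
  "targets": [
    {"slide": [0,0,-40],"twist": [0,0,0],"fingers": 0},
    {"slide": [0,0,-60],"twist": [0,0,0],"fingers": 0},
    {"slide": [0,0,-16],"twist": [0,0,0],"fingers": 0},
    {"slide": [12.7,50.4,0],"twist": [0,0,0],"fingers": 0},
    {"slide": [12.7,50.4,0],"twist": [0,0,0],"fingers": 0},
    {"slide": [12.7,50.4,0],"twist": [0,0,0],"fingers": 0},
    {"slide": [12.7,50.4,0],"twist": [0,0,0],"fingers": 0},
    {"slide": [12.7,50.4,0],"twist": [0,0,0],"fingers": 0},
    {"slide": [12.7,50.7,0],"twist": [0,0,0],"fingers": 0},
    {"slide": [0,0,0],"twist": [0,0,0],"fingers": 0}
  ]
}}

```text
clock: 18.35
eef_pos: [562.8, -184.9, 130.0]
eef_rot: [[0.981, 0.194, 0.002], [0.194, -0.981, -0.004], [0.002, 0.004, -1.0]]
wrist_force: [-0.5, 1.2, -1.0]
finger_gap: 0.541
grip_force: 62.2
```

```bash
python3 -c "
from h import *
w=get_image('wrist');save(w,'w4.png')
wp([('basket',0),('cap_center',140)])";python3 mv.py 562.7 -179.5 20 1.77
```

```text
tcp [ 561.9 -179.8  129. ]
basket 0.64 314 190 [ 597.9 -174.9    0. ]
cap_center 0.83 314 328 [ 563.3 -181.8  140. ]
pos [ 562.  -178.   128.8] yaw -1.368 tilt [-0.0003  0.0014] q [-0.33  0.6   0.79  1.87 -0.54  0.9  -0.65] t 18.55 F [-0.3 -0.5 -0.7] gap 0.54
twist z 0.003 then slide [  0.4   1.6 108.8] n 1.7413290348199457
```

View pics/w4.png

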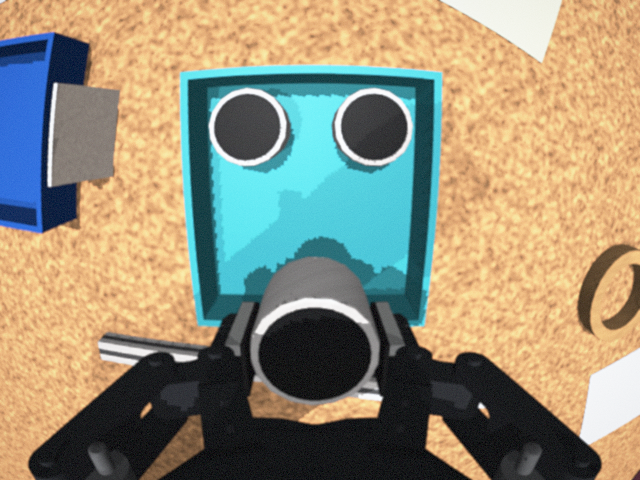

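Aligned over the empty half; lowering and releasing.

>>> {"api": "carry_out", "payload": {
  "targets": [
    {"slide": [1,1,40],"twist": [0,0,0],"fingers": 0},
    {"slide": [0,0,40],"twist": [0,0,0],"fingers": 0},
    {"slide": [0,0,20],"twist": [0,0,0],"fingers": 0},
    {"slide": [0,0,8],"twist": [0,0,0],"fingers": 0},
    {"slide": [0,0,0],"twist": [0,0,0],"fingers": 0},
    {"slide": [0,0,0],"twist": [0,0,0],"fingers": 0}
  ]
}}

```text
clock: 19.3
eef_pos: [564.4, -180.9, 22.1]
eef_rot: [[0.98, 0.199, 0.002], [0.199, -0.98, -0.0], [0.002, 0.001, -1.0]]
wrist_force: [-0.9, -0.1, -1.5]
finger_gap: 0.545
grip_force: 62.2
```

>>> {"api": "carry_out", "payload": {
  "targets": [
    {"slide": [0,0,2.5],"twist": [0,0,0],"fingers": 0},
    {"slide": [0,0,0],"twist": [0,0,0],"fingers": 0},
    {"slide": [0,0,0],"twist": [0,0,0],"fingers": 0.8},
    {"slide": [0,0,0],"twist": [0,0,0],"fingers": 0.8},
    {"slide": [0,0,0],"twist": [0,0,0],"fingers": 0.8},
    {"slide": [0,0,-15],"twist": [0,0,0],"fingers": 0.8},
    {"slide": [0,0,-50],"twist": [0,0,0],"fingers": 0.8},
    {"slide": [0,0,-60],"twist": [0,0,0],"fingers": 1},
    {"slide": [0,0,-25],"twist": [0,0,0],"fingers": 1},
    {"slide": [0,0,0],"twist": [0,0,0],"fingers": 1}
  ]
}}

```text
clock: 20.55
eef_pos: [564.8, -181.1, 171.3]
eef_rot: [[0.98, 0.199, 0.005], [0.199, -0.98, -0.0], [0.005, 0.001, -1.0]]
wrist_force: [-0.2, 0.3, -1.0]
finger_gap: 0.999
grip_force: 0.0
```

```bash
python3 -c "
from h import *
wp([('cap_center',27.5)])";python3 mv.py 437 -97 172 0.125;python3 mv.py 437 -97 172 0.125 -1
```

```text
tcp [ 563.8 -180.5  169.5]
cap_center 0.56 318 234 [ 565.  -184.5   27.5]
pos [ 563.2 -180.2  168.3] yaw -1.37 tilt [-0.      0.0006] q [-0.36  0.55  0.84  1.85 -0.49  0.96 -0.68] t 20.65 F [ 0.9  0.4 -0.8] gap 1.0
twist z -1.495 then slide [  98.2 -114.8   -3.7] n 1.8370313417131567
pos [ 563.2 -180.2  168.3] yaw -1.37 tilt [-0.      0.0006] q [-0.36  0.55  0.84  1.85 -0.49  0.96 -0.68] t 20.65 F [ 0.9  0.4 -0.8] gap 1.0
twist z 1.647 then slide [-98.2 114.8  -3.7] n 1.837031341713156
```

>>> {"api": "carry_out", "payload": {
  "targets": [
    {"slide": [0,0,0],"twist": [0,0,-0.187],"fingers": 1},
    {"slide": [0,0,0],"twist": [0,0,-0.187],"fingers": 1},
    {"slide": [0,0,0],"twist": [0,0,-0.187],"fingers": 1},
    {"slide": [0,0,0],"twist": [0,0,-0.187],"fingers": 1},
    {"slide": [0,0,0],"twist": [0,0,-0.187],"fingers": 0.6},
    {"slide": [0,0,0],"twist": [0,0,-0.187],"fingers": 0.6},
    {"slide": [0,0,0],"twist": [0,0,-0.187],"fingers": 0.6},
    {"slide": [0,0,0],"twist": [0,0,-0.186],"fingers": 0.6},
    {"slide": [0,0,0],"twist": [0,0,0],"fingers": 0.6}
  ]
}}

```text
clock: 21.78
eef_pos: [562.6, -180.5, 167.0]
eef_rot: [[-0.122, 0.992, -0.002], [0.992, 0.122, 0.001], [0.001, -0.002, -1.0]]
wrist_force: [-0.3, -0.6, -0.6]
finger_gap: 0.596
grip_force: 0.0
```

>>> {"api": "carry_out", "payload": {
  "targets": [
    {"slide": [32.7,-38.2,0],"twist": [0,0,0],"fingers": 0.6},
    {"slide": [32.7,-38.2,0],"twist": [0,0,0],"fingers": 0.6},
    {"slide": [32.7,-38.2,0],"twist": [0,0,0],"fingers": 0.6},
    {"slide": [0,0,0],"twist": [0,0,0],"fingers": 0.6},
    {"slide": [0,0,0],"twist": [0,0,0],"fingers": 0.6}
  ]
}}

```text
clock: 22.4
eef_pos: [438.1, -97.6, 168.4]
eef_rot: [[-0.123, 0.992, 0.001], [0.992, 0.123, -0.0], [-0.0, 0.001, -1.0]]
wrist_force: [0.8, 0.6, -0.9]
finger_gap: 0.6
grip_force: 0.0
```

```bash
python3 -c "
from h import *
w=get_image('wrist');save(w,'w5.png')
wp([('rail_a_center',10)])";python3 mv.py 437 -97 3 0.125
```

```text
tcp [438.5 -98.2 168.3]
rail_a_center 0.81 313 231 [ 437.7 -101.6   10. ]
pos [438.4 -98.2 168.2] yaw 0.123 tilt [ 0.0003 -0.0007] q [-0.28  0.22  0.49  2.16 -0.15  0.79  0.42] t 22.55 F [-0.1 -0.3  0.3] gap 0.597
twist z -0.002 then slide [  1.4  -1.2 165.2] n 2.6438916724957884
```

View pics/w5.png

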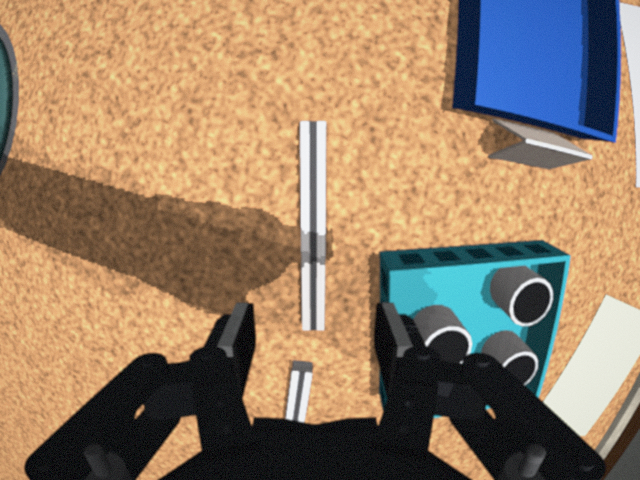

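>>> {"api": "carry_out", "payload": {
  "targets": [
    {"slide": [0,0,55],"twist": [0,0,0],"fingers": 0.6},
    {"slide": [0,0,55],"twist": [0,0,0],"fingers": 0.6},
    {"slide": [0,0,35],"twist": [0,0,0],"fingers": 0.6},
    {"slide": [0,0,19],"twist": [0,0,0],"fingers": 0.6},
    {"slide": [0,0,0],"twist": [0,0,0],"fingers": 0.6},
    {"slide": [0,0,0],"twist": [0,0,0],"fingers": 0},
    {"slide": [0,0,0],"twist": [0,0,0],"fingers": 0},
    {"slide": [0,0,0],"twist": [0,0,0],"fingers": 0}
  ]
}}

```text
clock: 23.55
eef_pos: [438.4, -97.8, 5.3]
eef_rot: [[-0.124, 0.992, 0.002], [0.992, 0.124, -0.0], [-0.0, 0.002, -1.0]]
wrist_force: [-1.2, -0.8, 6.5]
finger_gap: 0.217
grip_force: 59.5
```

>>> {"api": "carry_out", "payload": {
  "targets": [
    {"slide": [0,0,-30],"twist": [0,0,0],"fingers": 0},
    {"slide": [0,0,-50],"twist": [0,0,0],"fingers": 0},
    {"slide": [0,0,-50],"twist": [0,0,0],"fingers": 0},
    {"slide": [0,0,0],"twist": [0,0,0.083],"fingers": 0},
    {"slide": [0,0,0],"twist": [0,0,0],"fingers": 0}
  ]
}}

```text
clock: 24.18
eef_pos: [437.6, -97.1, 135.0]
eef_rot: [[-0.043, 0.999, 0.002], [0.999, 0.043, 0.001], [0.001, 0.002, -1.0]]
wrist_force: [0.3, 0.8, -1.7]
finger_gap: 0.215
grip_force: 59.1
```

```bash
python3 -c "
from h import *
wp([('rail_a_center',130)])";python3 mv.py 585 136 130 0.042
```

```text
tcp [437.3 -97.1 134.4]
rail_a_center 0.61 314 323 [ 437.8 -102.9  130. ]
pos [437.1 -97.2 134. ] yaw 0.044 tilt [-0.0007  0.0002] q [-0.31  0.29  0.52  2.19 -0.22  0.71  0.41] t 24.275 F [-0.3  0.2 -0.6] gap 0.213
twist z 0.002 then slide [226.8 157.6   4. ] n 3.6289638872629193
```

>>> {"api": "carry_out", "payload": {
  "targets": [
    {"slide": [45.3,31.5,0],"twist": [0,0,0],"fingers": 0},
    {"slide": [45.3,31.5,0],"twist": [0,0,0],"fingers": 0},
    {"slide": [45.4,31.5,0],"twist": [0,0,0],"fingers": 0},
    {"slide": [45.4,31.5,0],"twist": [0,0,0],"fingers": 0},
    {"slide": [45.4,31.6,0],"twist": [0,0,0],"fingers": 0},
    {"slide": [0,0,0],"twist": [0,0,0],"fingers": 0},
    {"slide": [0,0,0],"twist": [0,0,0],"fingers": 0}
  ]
}}

```text
clock: 25.15
eef_pos: [584.5, 134.7, 133.0]
eef_rot: [[-0.042, 0.999, -0.003], [0.999, 0.042, -0.002], [-0.002, -0.003, -1.0]]
wrist_force: [-0.2, -0.5, -0.7]
finger_gap: 0.217
grip_force: 59.1
```

```bash
python3 -c "
from h import *
w=get_image('wrist');save(w,'w6.png')
wp([('rail_a_center',130),('tote',0),('divider_tab',65)])";python3 mv.py 585 136 11 0.042
```

```text
tcp [584.7 133.8 133.7]
rail_a_center 0.61 313 327 [584.4 126.9 130. ]
tote 0.68 349 178 [608.3 178.8   0. ]
divider_tab 0.63 362 83 [607.  241.6  65. ]
pos [585.2 134.4 134.4] yaw 0.04 tilt [-0.0002 -0.0001] q [-0.61  0.52  0.44  1.83 -0.28  0.85  0.  ] t 25.4 F [ 0.7  0.3 -2.3] gap 0.214
twist z -0.002 then slide [ 1.600e+00 -1.000e-01  1.234e+02] n 1.9738998819698776
```

View pics/w6.png

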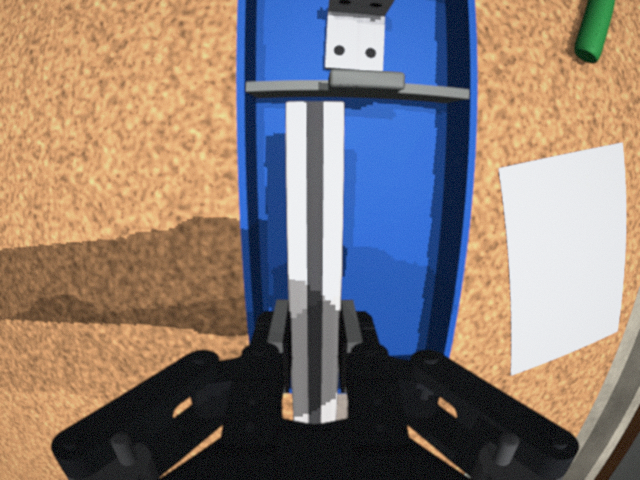

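```bash
python3 -c "
from h import *
w=get_image('wrist')
print(onzw(w,315,101,149),onzw(w,319,424,129), onzw(w,319,424,149))"; python3 mv.py 585 136 11 0.042
```

```text
[582.05665859 222.42449363 149.        ] [590.49822357  64.35797287 129.        ] [589.40966845  84.00462315 149.        ]
pos [585.3 134.7 134.5] yaw 0.04 tilt [0.     0.0001] q [-0.61  0.52  0.44  1.83 -0.28  0.85  0.  ] t 25.45 F [-0.4 -0.9 -1.4] gap 0.216
twist z -0.002 then slide [  1.3  -0.2 123.5] n 1.9752297816757232
```

>>> {"api": "carry_out", "payload": {
  "targets": [
    {"slide": [1,0,40],"twist": [0,0,0],"fingers": 0},
    {"slide": [0,0,40],"twist": [0,0,0],"fingers": 0},
    {"slide": [0,0,30],"twist": [0,0,0],"fingers": 0},
    {"slide": [0,0,10],"twist": [0,0,0],"fingers": 0},
    {"slide": [0,0,0],"twist": [0,0,0],"fingers": 0},
    {"slide": [0,0,0],"twist": [0,0,0],"fingers": 0}
  ]
}}

```text
clock: 26.2
eef_pos: [586.5, 136.8, 15.7]
eef_rot: [[-0.042, 0.999, 0.002], [0.999, 0.042, 0.001], [0.001, 0.002, -1.0]]
wrist_force: [0.3, -0.2, -1.5]
finger_gap: 0.223
grip_force: 59.2
```

>>> {"api": "carry_out", "payload": {
  "targets": [
    {"slide": [0,0,4.5],"twist": [0,0,0],"fingers": 0},
    {"slide": [0,0,0],"twist": [0,0,0],"fingers": 0},
    {"slide": [0,0,0],"twist": [0,0,0],"fingers": 0.4},
    {"slide": [0,0,0],"twist": [0,0,0],"fingers": 0.4},
    {"slide": [0,0,0],"twist": [0,0,0],"fingers": 0.4},
    {"slide": [0,0,-20],"twist": [0,0,0],"fingers": 0.4},
    {"slide": [0,0,-50],"twist": [0,0,0],"fingers": 0.6},
    {"slide": [0,0,-60],"twist": [0,0,0],"fingers": 0.6},
    {"slide": [0,0,-28],"twist": [0,0,0],"fingers": 0.6},
    {"slide": [0,0,0],"twist": [0,0,0],"fingers": 0.6}
  ]
}}

```text
clock: 27.45
eef_pos: [587.3, 137.0, 171.9]
eef_rot: [[-0.042, 0.999, 0.006], [0.999, 0.042, 0.003], [0.002, 0.006, -1.0]]
wrist_force: [0.4, -0.4, -0.9]
finger_gap: 0.603
grip_force: 0.0
```

```bash
python3 -c "
from h import *
w=get_image('wrist');save(w,'w7.png')
wp([('rail_a_center',15),('tote',0),('divider_tab',65)])";python3 mv.py 442.5 -324 172 -0.01
```

```text
tcp [585.1 136.8 168.3]
rail_a_center 0.56 313 230 [585.4 135.9  15. ]
tote 0.76 342 179 [607.9 177.5   0. ]
divider_tab 0.6 353 95 [607.7 241.5  65. ]
pos [584.6 136.5 166.7] yaw 0.042 tilt [-0.0021 -0.0008] q [-0.63  0.48  0.46  1.81 -0.26  0.92 -0.02] t 27.7 F [ 0.3 -0.2  0.3] gap 0.6
twist z 0.052 then slide [-461.9 -137.5   -5.3] n 7.389930648186591
```

View pics/w7.png

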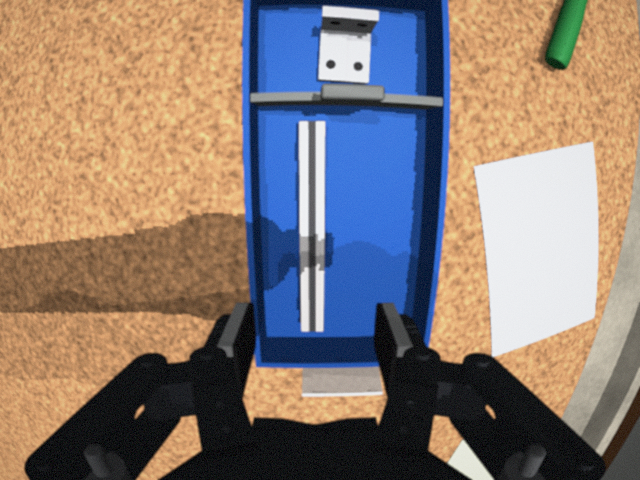

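>>> {"api": "carry_out", "payload": {
  "targets": [
    {"slide": [0,0,0],"twist": [0,0,0.052],"fingers": 0.6},
    {"slide": [-51.3,-15.3,-0.6],"twist": [0,0,0],"fingers": 0.6},
    {"slide": [-51.3,-15.3,-0.6],"twist": [0,0,0],"fingers": 0.6},
    {"slide": [-51.3,-15.3,-0.6],"twist": [0,0,0],"fingers": 0.6},
    {"slide": [-51.3,-15.3,-0.6],"twist": [0,0,0],"fingers": 0.6},
    {"slide": [-51.3,-15.3,-0.6],"twist": [0,0,0],"fingers": 0.6},
    {"slide": [-51.3,-15.3,-0.6],"twist": [0,0,0],"fingers": 0.6},
    {"slide": [-51.3,-15.3,-0.6],"twist": [0,0,0],"fingers": 0.6},
    {"slide": [-51.3,-15.3,-0.6],"twist": [0,0,0],"fingers": 0.6},
    {"slide": [-51.3,-15.3,-0.6],"twist": [0,0,0],"fingers": 0.6}
  ]
}}

```text
clock: 28.95
eef_pos: [442.0, -324.9, 172.3]
eef_rot: [[0.01, 1.0, -0.002], [1.0, -0.01, 0.001], [0.001, -0.002, -1.0]]
wrist_force: [0.8, -0.7, -0.8]
finger_gap: 0.602
grip_force: 0.0
```

>>> {"api": "carry_out", "payload": {
  "targets": [
    {"slide": [0,0,0],"twist": [0,0,0],"fingers": 0.6},
    {"slide": [0,0,0],"twist": [0,0,0],"fingers": 0.6}
  ]
}}

```text
clock: 29.2
eef_pos: [442.8, -322.9, 172.2]
eef_rot: [[0.01, 1.0, -0.002], [1.0, -0.01, 0.001], [0.001, -0.002, -1.0]]
wrist_force: [0.3, 0.3, 0.2]
finger_gap: 0.602
grip_force: 0.0
```

```bash
python3 -c "
from h import *
w=get_image('wrist');save(w,'w8.png')
wp([('rail_a_center',10)])
for r in cut_out('wrist','rail_b_center')[:1]:
    ys,xs=np.nonzero(r['region']);i,j=ys.argmin(),ys.argmax();print(xs[ys<ys.min()+3].mean(),ys.min(),xs[ys>ys.max()-3].mean(),ys.max())
    for a in (ys.min(),ys.max()): print(onzw(w,xs[abs(ys-a)<4].mean(),a,15))
";python3 mv.py 442.5 -324.5 4 -0.01
```

```text
tcp [ 443.6 -321.9  172.5]
313.24242424242425 125 313.75 330
[ 442.64534881 -238.23007921   15.        ]
[ 440.89917863 -420.22820034   15.        ]
pos [ 443.8 -322.1  172.9] yaw -0.007 tilt [-0.0003  0.0008] q [ 0.09  0.41  0.6   1.94 -0.29  0.89  0.83] t 29.4 F [ 0.7 -0.6 -0.6] gap 0.602
twist z 0.003 then slide [ -2.5  -1.3 168.9] n 2.7019829546333543
```

View pics/w8.png

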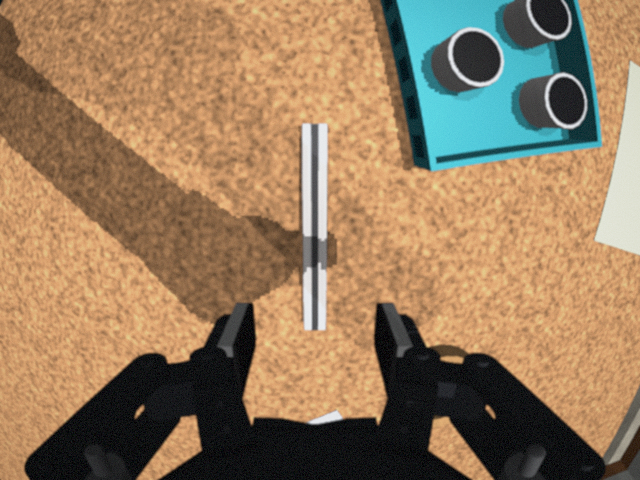

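>>> {"api": "carry_out", "payload": {
  "targets": [
    {"slide": [-3,-1,55],"twist": [0,0,0],"fingers": 0.6},
    {"slide": [0,0,55],"twist": [0,0,0],"fingers": 0.6},
    {"slide": [0,0,38],"twist": [0,0,0],"fingers": 0.6},
    {"slide": [0,0,20],"twist": [0,0,0],"fingers": 0.6},
    {"slide": [0,0,0],"twist": [0,0,0],"fingers": 0.6},
    {"slide": [0,0,0],"twist": [0,0,0],"fingers": 0},
    {"slide": [0,0,0],"twist": [0,0,0],"fingers": 0},
    {"slide": [0,0,0],"twist": [0,0,0],"fingers": 0}
  ]
}}

```text
clock: 30.4
eef_pos: [443.3, -327.2, 7.0]
eef_rot: [[0.01, 1.0, 0.003], [1.0, -0.01, -0.001], [-0.001, 0.003, -1.0]]
wrist_force: [-0.5, 0.3, 6.6]
finger_gap: 0.212
grip_force: 60.1
```

>>> {"api": "carry_out", "payload": {
  "targets": [
    {"slide": [0,0,-30],"twist": [0,0,0],"fingers": 0},
    {"slide": [0,0,-50],"twist": [0,0,0],"fingers": 0},
    {"slide": [0,0,-50],"twist": [0,0,0],"fingers": 0},
    {"slide": [0,0,0],"twist": [0,0,-0.052],"fingers": 0},
    {"slide": [0,0,0],"twist": [0,0,0],"fingers": 0}
  ]
}}

```text
clock: 31.02
eef_pos: [442.5, -326.4, 136.3]
eef_rot: [[-0.042, 0.999, 0.002], [0.999, 0.042, -0.0], [-0.0, 0.002, -1.0]]
wrist_force: [0.4, -0.6, -0.9]
finger_gap: 0.214
grip_force: 59.3
```

```bash
python3 mv.py 640 138 134 0.042
```

```text
pos [ 442.5 -326.4  136.3] yaw 0.042 tilt [ 0.0022 -0.0001] q [ 0.12  0.46  0.57  1.96 -0.34  0.81  0.93] t 31.025 F [ 0.4 -0.6 -0.9] gap 0.214
twist z -0.0 then slide [455.7 216.9   2.3] n 7.29116216380537
```

>>> {"api": "carry_out", "payload": {
  "targets": [
    {"slide": [50.6,24.1,0],"twist": [0,0,0],"fingers": 0},
    {"slide": [50.6,24.1,0],"twist": [0,0,0],"fingers": 0},
    {"slide": [50.6,24.1,0],"twist": [0,0,0],"fingers": 0},
    {"slide": [50.6,24.1,0],"twist": [0,0,0],"fingers": 0},
    {"slide": [50.6,24.1,0],"twist": [0,0,0],"fingers": 0},
    {"slide": [50.6,24.1,0],"twist": [0,0,0],"fingers": 0},
    {"slide": [50.6,24.1,0],"twist": [0,0,0],"fingers": 0},
    {"slide": [50.6,24.1,0],"twist": [0,0,0],"fingers": 0},
    {"slide": [50.6,24.1,0],"twist": [0,0,0],"fingers": 0},
    {"slide": [0,0,0],"twist": [0,0,0],"fingers": 0}
  ]
}}

```text
clock: 32.28
eef_pos: [639.6, 144.3, 133.7]
eef_rot: [[-0.05, 0.999, -0.001], [0.999, 0.05, 0.002], [0.002, -0.001, -1.0]]
wrist_force: [0.3, 0.4, -1.3]
finger_gap: 0.218
grip_force: 59.2
```

>>> {"api": "carry_out", "payload": {
  "targets": [
    {"slide": [0,0,0],"twist": [0,0,0],"fingers": 0},
    {"slide": [0,0,0],"twist": [0,0,0],"fingers": 0}
  ]
}}

```text
clock: 32.52
eef_pos: [639.3, 135.4, 135.0]
eef_rot: [[-0.039, 0.999, -0.001], [0.999, 0.039, -0.001], [-0.001, -0.001, -1.0]]
wrist_force: [-1.1, 0.5, -1.3]
finger_gap: 0.218
grip_force: 59.2
```

```bash
python3 -c "
from h import *
w=get_image('wrist');save(w,'w9.png')
";python3 mv.py 640 138 12 0.042
```

```text
pos [639.4 135.5 135.1] yaw 0.039 tilt [-0.0004 -0.0006] q [-0.61  0.61  0.5   1.69 -0.35  0.92  0.06] t 32.575 F [ 0.5 -0.5 -0.8] gap 0.211
twist z -0.003 then slide [  2.4   0.7 123.1] n 1.9703728194928207
```

View pics/w9.png

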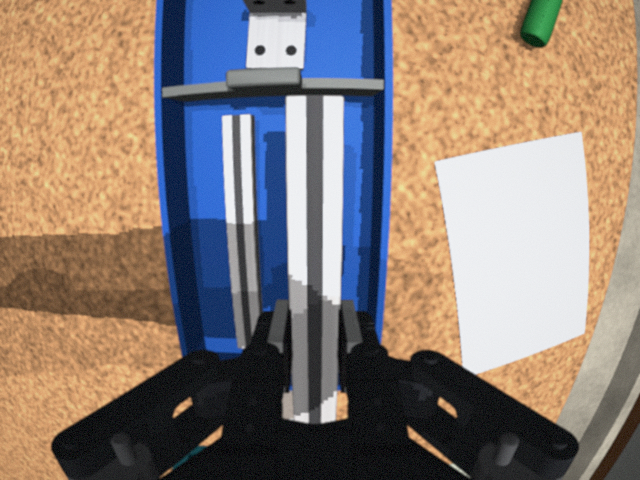

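>>> {"api": "carry_out", "payload": {
  "targets": [
    {"slide": [-1,0,40],"twist": [0,0,0],"fingers": 0},
    {"slide": [0,0,40],"twist": [0,0,0],"fingers": 0},
    {"slide": [0,0,28],"twist": [0,0,0],"fingers": 0},
    {"slide": [0,0,10],"twist": [0,0,0],"fingers": 0},
    {"slide": [0,0,0],"twist": [0,0,0],"fingers": 0},
    {"slide": [0,0,0],"twist": [0,0,0],"fingers": 0}
  ]
}}

```text
clock: 33.33
eef_pos: [640.8, 136.4, 18.7]
eef_rot: [[-0.041, 0.999, 0.002], [0.999, 0.041, 0.001], [0.0, 0.002, -1.0]]
wrist_force: [0.5, 0.5, -1.4]
finger_gap: 0.212
grip_force: 59.2
```

>>> {"api": "carry_out", "payload": {
  "targets": [
    {"slide": [0,0,6],"twist": [0,0,0],"fingers": 0},
    {"slide": [0,0,0],"twist": [0,0,0],"fingers": 0},
    {"slide": [0,0,0],"twist": [0,0,0],"fingers": 0.4},
    {"slide": [0,0,0],"twist": [0,0,0],"fingers": 0.4},
    {"slide": [0,0,0],"twist": [0,0,0],"fingers": 0.4},
    {"slide": [0,0,-20],"twist": [0,0,0],"fingers": 0.4},
    {"slide": [0,0,-50],"twist": [0,0,0],"fingers": 0.5},
    {"slide": [0,0,-60],"twist": [0,0,0],"fingers": 0.6},
    {"slide": [0,0,-60],"twist": [0,0,0],"fingers": 0.6},
    {"slide": [0,0,0],"twist": [0,0,0],"fingers": 0.6}
  ]
}}

```text
clock: 34.58
eef_pos: [643.2, 136.5, 208.7]
eef_rot: [[-0.041, 0.999, 0.011], [0.999, 0.041, 0.004], [0.003, 0.012, -1.0]]
wrist_force: [-0.4, -0.1, 0.2]
finger_gap: 0.6
grip_force: 0.0
```

```bash
python3 -c "
from h import *
w=get_image('wrist');s=get_image('scene')
a=cv2.resize(w['color'],(400,300));b=cv2.resize(s['color'][160:400,180:580],(400,240))
b=np.vstack([b,np.zeros((60,400,3),np.uint8)])
cv2.imwrite('pics/f.png',np.hstack([a,b])[:,:,::-1])
print(state()['qvel'],state()['eef_pos'])
"
```

```text
[ 0.00314531  0.04150549 -0.01768806  0.03060189 -0.00259952 -0.0047062
  0.00154623] [639.91358891 136.62571404 202.95363814]
```

View pics/f.png

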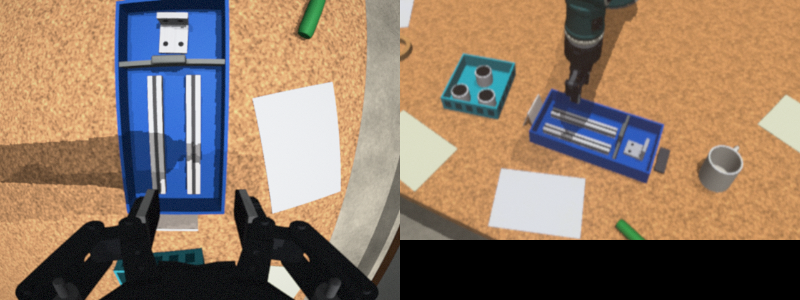

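Both rails lie flat side by side on the card side of the divider. The bracket stands in the other bay, and the cap is upright in the basket.

```bash
python3 -c "
from plant import *
print(hand_in())"
```

```text
the job is handed in; nothing more can be done
None
```

I handed the job in at about 35 s. The last pictures showed both rails flat in the card-end bay, the bracket standing in the other bay, the cap upright in the basket and the mug unmoved; the tape roll was out of frame in that check, and `hand_in()` returned no verdict.

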